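# Clear a sizing die and hold a contact probe square on its cavity floor

### The job

Lift the bronze bush out of the open steel die on the sine plate and stand it upright in the blue tray without upsetting the parts already there. Then take the blue contact probe out of its grey stand and hold its steel tip on the red dot at the bottom of the die cavity, square to the sloping die, pressing lightly so that the sprung tip is about half way in. Finish while holding it there, pressed and still, and leave the other things where they are.

Things in the scene. Friction and masses are not known exactly. Their poses are not given: they have to be found in the camera images.
- bush: Bronze plain bush (short tube): 30 mm outside diameter, 26 mm high, about 0.07 kg. Origin at the centre of its lower end, z along its axis. At the start it sits on the floor of the die cavity, tilted with the die, 16 mm standing out above the die's top; it has 3.5 mm play in the cavity.
- die: Steel die block 80 x 80 x 26 mm fixed on a sine plate (base 125 x 96 mm), sloping 15 degrees. Origin at the centre of its underside; z = its own normal, out of the cavity, leaning 15 degrees from vertical to the low end; x up the slope, y level. Top face at z = 26 mm; in its middle an open round cavity, 37 mm diameter, 10 mm deep, flat floor at z = 16 mm, parallel to the top.
- spot (a point): Centre of the red dot (10 mm diameter) on the floor of the die cavity, on the cavity's axis; same axes as the die. The bush covers it at the start.
- probe: Contact probe, 0.25 kg, 141 mm long, upright in its stand, tip down. Origin at the end of its free tip, z along its axis to the cap. From the tip: steel foot 8 mm diameter to 28 mm (slides in on a spring), dark nose 20 mm diameter to 62, black collar 38 mm diameter to 68, blue square handle 28 x 28 mm, flats facing its x and y, to 132 (grip at 100), black cap to 141.
- tip (a point): The very end of the probe's sprung foot, on the probe's axis.
- probe_foot (a joint): How far the probe's sprung tip is pushed in, in m: 0 free, 0.012 against its stop. The spring is 0.6 N per mm with about 1.2 N at 0, so 4.8 N half way in.
- holder: Fixed grey probe stand: base 90 x 76 mm, top plate 76 x 76 mm with its upper face 75 mm above the worktop and a 24 mm hole in its middle, through which the probe's nose passes; the probe's collar rests on the plate. Lift the probe at least 40 mm straight up to clear it. Origin at the centre of its underside, z up.
- tray: Blue open parts tray, fixed, 188 (x) x 268 (y) mm outside, walls 38 mm high, floor 2 mm above the worktop; origin at the centre of its underside. Its middle is free; a knob blank stands towards its +y end and a spacer lies towards its -y end.
- knob_part: Turned grey knob blank, 36 mm diameter, 30 mm high, standing in the tray; origin under its centre. Leave alone.
- spacer: Grey spacer block 26 x 40 x 18 mm lying in the tray; origin under its centre. Leave alone.
- micrometer: Micrometer, 43 x 125 x 18 mm, lying on the worktop; origin under its centre. Leave alone.
- dial_gauge: Round dial gauge, 96 x 58 x 24 mm, lying on its back on the worktop; origin under its centre. Leave alone.
- tip_box: Small orange and cream box, 41 x 61 x 19 mm, on the worktop; origin under its centre. Leave alone.

How it is judged:
By the outcome, as a careful person would: the job done as asked, in the order asked, and still so for the second after the job is handed in, while the arm keeps its last pose, push and grip.
It also fails if it takes over 58 s, if anything falls off the work surface, if the arm or the gripper's body presses on something with over 40 N, if the wrist force passes 120 N, or if a joint passes its speed limit or range.

### The arm

A 6-joint arm with a two-finger parallel gripper is mounted at the origin on a cart in front of the work surface, level with it; the furniture and walls round the work are solid. World frame = base frame: x ahead of the robot, y to its left, z up, the work surface at z = 0. Lengths are in mm, angles in degrees, forces in N, time in s.
With the tool pointing down it reaches from about 325 to 925 mm from the base axis. Payload 3.1 kg.
Tool frame: the origin (TCP) lies at the very end of the fingers, on their centre line; the grasp point (between the pads) lies grasp_offset behind it (grasp_offset is the distance from the TCP to the grasp point, in mm); z points along the fingers, y is the line along which they close (so a half turn about z gives the same grasp; the last joint's range is limited). The gripper opens to 85 mm and grips with 20 to 120 N. Pads are 22 mm wide; open, the fingers measure 114 mm over their backs; the gripper's body (76 mm by 85 mm) begins 54 mm behind the grasp point. The pads swing forward as they close: fully open they stand 13 mm farther back than shut.
Start: joints at [59.29, 12.427, 92.441, -0, 75.132, -6.429], TCP at [257.001, 569.728, 231.3] pointing down, gripper open.
Joint ranges: [-157.48, 157.48], [-44.54, 120.13], [17.64, 146.25], [-64.5, 244.5], [7.68, 150.69], [-147.95, 147.95]. Speed limits (degrees/s): [159.86, 159.86, 180, 180, 180, 180].

### API

Orientations are given as [roll, pitch, yaw] about the fixed x, y, z axes, in that order (R = Rz(yaw) Ry(pitch) Rx(roll)).
In Python, from station import * gives the robot as it stands. Calls block until the motion is done:
- goto(position, orientation): joint-space move of the TCP to a pose.
- move_l(position, attitude=None, speed=150): straight line of the TCP; attitude=None keeps the orientation; speed is the mean speed in mm/s.
- move_j(angles): joint-space move.
- grip(opening, squeeze=None): finger opening in mm; squeeze is the grip in N (None keeps the last); returns when the fingers have stopped.
- wait(seconds).
- solve_ik(position, orientation): joint angles nearest the present ones, or None.
- get_obs(): the state.
- get_image(name): name is "side" or "top" or "wrist"; returns the picture (420x560x3 uint8, red, green, blue); there is no depth.
- get_calibration(name): a dict with "fx", "fy", "cx", "cy" (pixels), "R" (3x3) and "t" (3): a world point X has camera coordinates R X + t; the wrist camera has in their place "mount" (4x4, takes a point from camera to tool coordinates, whose origin is the TCP and whose axes are the flange's). Camera axes: x right, y down, z forward; pixel columns grow to the right and rows downward; lengths in mm; the calibration is good to about 2 mm. The wrist camera is an equidistant fisheye: a pixel r from the principal point sees the ray r / f radians off the axis. A picture is of the moment at which its call begins: read the wrist's pose just before it. get_calibration takes no time and is no camera call.
A pose or a line that the arm cannot do raises Unreachable and nothing moves.
- sign_off(): hands the job in; it is judged then, once.
Trained networks look in the newest picture that a camera, given by its name, has taken for a name from the list of things; names that differ only in an ending like _2 or _b are one class to them, and where a whole thing is asked for, a point or a joint stands for the part that bears it (a point fixed in the world has none). Each returns a list of dicts, best first, with "score" (0 to 1); they miss things now and then, are a little off and sometimes report something else, mostly with a low value. They report only what shows in the picture. A call takes as long as a camera call.
- spot_in(name, camera): "extent" ([centre column, centre row, width, height] in pixels, round what is visible of it).
- regions_of(name, camera): "region" (420x560 bool, what is visible of it) and "extent" ([centre column, centre row, width, height] in pixels, round what is visible of it).
The state is a dict: "t": time; "joint_pos": joint angles; "qvel": joint speeds; "effort": joint torques, N m; "tcp_pos": TCP position; "ee_rot": TCP orientation; "wrist_force": force on the tool from outside, world axes, zero at the start; "moment": the same for the moment, N m; "grip_width": finger opening in mm; "grip_force": force on a finger pad.
Only numpy, scipy, OpenCV 4.12 (cv2) and the standard library are available. Lean on these libraries where they do the work, as an engineer would, in place of code of your own. Each camera call takes 0.05 s, during which the arm holds its last target. There are 200 camera calls.

## Working session

There is one attempt and no reset: what is moved stays moved. The work goes in short steps, each a Python script; the robot and the scene stay as the last script left them, time stands still between calls to the robot, and variables do not carry over. Pictures are saved under pics/ and viewed, at most 10 in all, crops included, and the job is handed in when it is done.

```bash
mkdir -p pics; ls
python3 - <<'E'
from station import *
import cv2,numpy as np
o=get_obs();print({k:o[k] for k in o if k not in('effort','qvel')})
try: print(grasp_offset)
except Exception as e: print(e)
im=[]
for c in("side","top"):
    I=get_image(c);cv2.imwrite(f'pics/{c}0.png',I[:,:,::-1])
    k=get_calibration(c);print(c,{a:np.round(b,4).tolist() for a,b in k.items()})
    for n in("bush","die","probe","holder","tray","knob_part","spacer"):
        print(n,[(np.round(d['extent'],1).tolist(),round(d['score'],2)) for d in regions_of(n,c)[:2]])
print(get_calibration("wrist"))
I=get_image("wrist");cv2.imwrite('pics/wrist0.png',I[:,:,::-1])
E
```

```text
pics
{'t': 0.0, 'joint_pos': array([ 5.92896745e+01,  1.24788076e+01,  9.25293010e+01, -2.24358555e-04,
        7.51316800e+01, -6.42854615e+00]), 'tcp_pos': array([256.57367314, 569.00706158, 229.93858353]), 'ee_rot': array([-1.79861066e+02, -1.54359372e-02,  1.55718260e+02]), 'wrist_force': array([ 0.12810335, -0.20856856,  0.72124779]), 'moment': array([ 0.04595827, -0.00516052, -0.02412084]), 'grip_force': 0.0, 'grip_width': 85.43300895357977}
18.700000000000003
side {'fx': 489.9039, 'fy': 489.9039, 'cx': 287.9946, 'cy': 209.7989, 'R': [[0.8793, -0.4762, -0.0043], [-0.2697, -0.4904, -0.8287], [0.3925, 0.7299, -0.5597]], 't': [-534.8106, 172.067, 1064.383]}
bush [([264.7, 247.8, 14.6, 12.3], 0.73)]
die [([267.9, 250.9, 50.2, 46.4], 0.96)]
probe [([209.9, 150.1, 14.9, 32.1], 0.62)]
holder [([212.6, 172.6, 34.1, 42.6], 0.91)]
tray [([209.1, 148.9, 16.0, 29.1], 0.73), ([316.0, 206.3, 113.0, 79.8], 0.72)]
knob_part [([247.1, 222.9, 25.1, 25.7], 0.72), ([268.2, 254.4, 50.5, 43.4], 0.6)]
spacer [([337.9, 217.7, 17.2, 14.0], 0.5)]
top {'fx': 382.2703, 'fy': 382.2703, 'cx': 277.4051, 'cy'
[... 265 characters left out ...]
[([152.4, 232.2, 21.1, 13.5], 0.71)]
holder [([158.3, 234.8, 36.0, 34.5], 0.64)]
tray [([248.9, 167.7, 86.9, 68.5], 0.67), ([152.2, 230.0, 21.7, 14.2], 0.28)]
knob_part [([215.2, 167.2, 11.1, 10.7], 0.52)]
spacer [([278.9, 164.2, 9.4, 8.5], 0.44)]
{'fx': 325.19226210127806, 'fy': 325.19226210127806, 'cx': 283.8508335421124, 'cy': 206.793147633031, 'mount': array([[ 3.65662416e-04, -9.65003042e-01, -2.62238433e-01,
         6.73149874e+01],
       [ 9.99999918e-01,  3.07570958e-04,  2.62568212e-04,
        -1.10022923e-01],
       [-1.72722197e-04, -2.62238508e-01,  9.65003075e-01,
        -1.41105073e+02],
       [ 0.00000000e+00,  0.00000000e+00,  0.00000000e+00,
         1.00000000e+00]])}
```

Run:
```python
import cv2
a=cv2.imread('pics/side0.png')[100:310,170:450];b=cv2.imread('pics/top0.png')[110:320,120:400]
cv2.imwrite('pics/c0.png',cv2.resize(a,(800,600),interpolation=2));cv2.imwrite('pics/c1.png',cv2.resize(b,(800,600),interpolation=2))
```

```text
(no output)
```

View pics/c0.png

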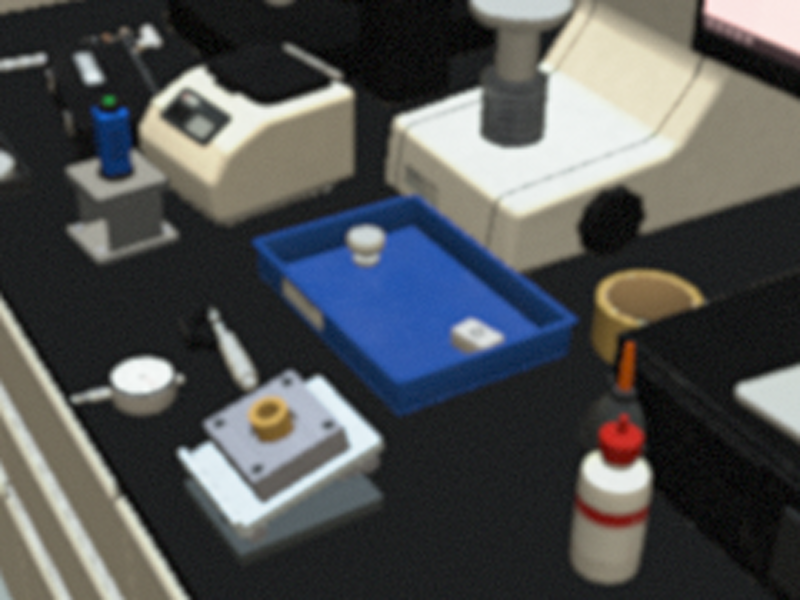

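View pics/c1.png

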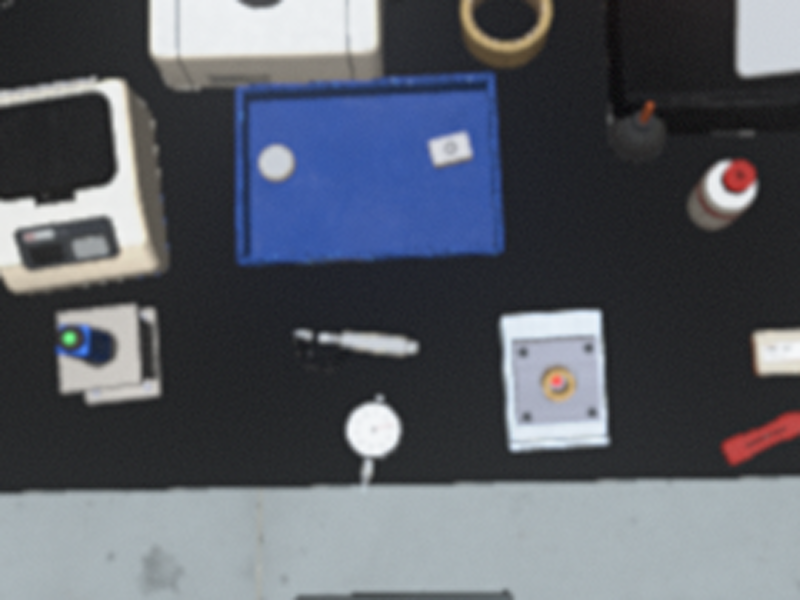

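```bash
cat > h.py <<'E'
from station import *
import numpy as np,cv2
from scipy.optimize import least_squares
from scipy.spatial.transform import Rotation as Ro
def RM(e): return Ro.from_euler('xyz',e,degrees=True).as_matrix()
def EU(M): return Ro.from_matrix(M).as_euler('xyz',degrees=True)
class Cam:
    def __init__(s,name,obs=None):
        k=get_calibration(name);s.f,s.c=k['fx'],np.array([k['cx'],k['cy']]);s.fish=name=='wrist'
        if s.fish:
            M=np.array(k['mount']);T=np.eye(4);T[:3,:3]=RM(obs['ee_rot']);T[:3,3]=obs['tcp_pos']
            W=np.linalg.inv(T@M);s.R,s.t=W[:3,:3],W[:3,3]
        else: s.R,s.t=np.array(k['R']),np.array(k['t'])
        s.o=-s.R.T@s.t
    def proj(s,X):
        p=np.atleast_2d(X)@s.R.T+s.t
        if not s.fish: return s.f*p[:,:2]/p[:,2:]+s.c
        r=np.linalg.norm(p[:,:2],axis=1);th=np.arctan2(r,p[:,2])
        return s.f*p[:,:2]*(th/np.maximum(r,1e-9))[:,None]+s.c
    def ray(s,u):
        d=(np.array(u)-s.c)/s.f
        if s.fish:
            th=np.linalg.norm(d);v=np.r_[d/max(th,1e-9)*np.sin(th),np.cos(th)]
        else: v=np.r_[d,1]
        v=s.R.T@v;return v/np.linalg.norm(v)
    def onz(s,u,z): v=s.ray(u);return s.o+v*(z-s.o[2])/v[2]
def tri(obs):
    A=np.zeros((3,3));b=np.zeros(3)
    for c,u in obs:
        v=c.ray(u);P=np.eye(3)-np.outer(v,v);A+=P;b+=P@c.o
    X=np.linalg.solve(A,b);return X,[np.round(c.proj(X)[0]-u,1) for c,u in obs]
def shot(fn=None):
    o=get_obs();I=get_image('wrist')
    if fn: cv2.imwrite('pics/'+fn,I[:,:,::-1])
    return Cam('wrist',o),I
def down(yaw): return [180,0,yaw]
E
python3 - <<'E'
from h import *
S,T=Cam('side'),Cam('top')
# crop pixel-> full : side 170+u*.35,100+v*.35 ; top 120+u*.35,110+v*.35
f=lambda u,o:np.array(o)+np.array(u)*.35
so,to=(170,100),(120,110)
P={'bushtop':((268,405),(557,381)),'cap':((110,101),(70,338)),'knobtop':((366,232),(276,162)),'spacertop':((477,330),(450,148)),
'die_corner_a':((290,375),(523,352)),'die_c_b':((328,424),(588,348)),'die_c_c':((257,469),(592,412)),'die_c_d':((221,424),(526,416))}
for n,(a,b) in P.items():
    X,r=tri([(S,f(a,so)),(T,f(b,to))]);print(n,X.round(1),r)
for u in((238,88),(495,75),(502,252),(238,262)): print('traytop',T.onz(f(u,to),38).round(0))
E
```

```text
bushtop [ 442.7 -195.8   97.3] [array([-0.6,  0.1]), array([ 0.2, -0.5])]
cap [487.3 239.5 153.5] [array([-1.1,  0.1]), array([ 0.4, -1.1])]
knobtop [679.3  77.5  36.3] [array([-1. ,  0.2]), array([ 0.3, -0.9])]
spacertop [ 693.1 -100.9   23.5] [array([-0.9,  0.2]), array([ 0.3, -0.7])]
die_corner_a [ 473.2 -166.2   94.3] [array([-1.7,  0.3]), array([ 0.5, -1.4])]
die_c_b [ 475.  -227.4   88.6] [array([-1.2,  0.2]), array([ 0.3, -0.9])]
die_c_c [ 415.4 -230.2   71.8] [array([-0.9,  0.2]), array([ 0.2, -0.7])]
die_c_d [ 413.9 -168.    70.6] [array([-1.3,  0.2]), array([ 0.3, -1. ])]
traytop [756. 118.  38.]
traytop [ 764. -148.   38.]
traytop [ 577. -150.   38.]
traytop [573. 116.  38.]
```

```bash
cat >> h.py <<'E'
def dieR(yaw):  # die axes: x up slope, tilted 15
    return RM([0,0,yaw])@RM([0,-15,0])
def toolR(D,sgn=1): # tool z=-n, tool x = sgn*die x
    return np.c_[sgn*D[:,0],-sgn*D[:,1],-D[:,2]]
E
python3 - <<'E'
from h import *
D=dieR(2);C=np.array([444,-198,81.])
for s in(1,-1):
    for h in(2,180): 
        q=solve_ik(C+h*D[:,2],EU(toolR(D,s)));print(s,h,None if q is None else np.round(q,1))
print('probe',[ (y,np.round(solve_ik([487,239,200],down(y)),1)) for y in(0,90,180)])
goto(C+170*D[:,2],EU(toolR(D,1)))
wait(.3)
c,I=shot('w1.png')
for n in('die','bush'): print(n,[(np.round(d['extent'],1),round(d['score'],2)) for d in regions_of(n,'wrist')[:2]])
print(c.proj(C),get_obs()['t'],get_obs()['tcp_pos'])
u,v=np.maximum(c.proj(C)[0].astype(int)-[140,105],0)
cv2.imwrite('pics/w1c.png',cv2.resize(I[v:v+210,u:u+280,::-1],(800,600),interpolation=2));print(u,v)
E
```

```text
1 2 [-38.5  -1.2 126.5  14.   44.1  40.3]
1 180 [-43.1 -21.1 122.4  11.4  68.4  41.7]
-1 2 [ -38.5   -1.2  126.5   14.    44.1 -139.7]
-1 180 [ -43.1  -21.1  122.4   11.4   68.4 -138.3]
probe [(0, array([ 18.7,   4.1, 105.3,  -0. ,  70.6, 108.7])), (90, array([ 18.7,   4.1, 105.3,  -0. ,  70.6,  18.7])), (180, array([ 18.7,   4.1, 105.3,   0. ,  70.6, -71.3]))]
die [(array([282.1, 188.4,  84.9,  78.9]), 0.86)]
bush [(array([283.8, 190.7,  30.2,  34.4]), 0.76)]
[[284.4978616  187.67795925]] 4.0583 [ 400.08680656 -199.45882179  245.20405732]
144 82
```

View pics/w1c.png

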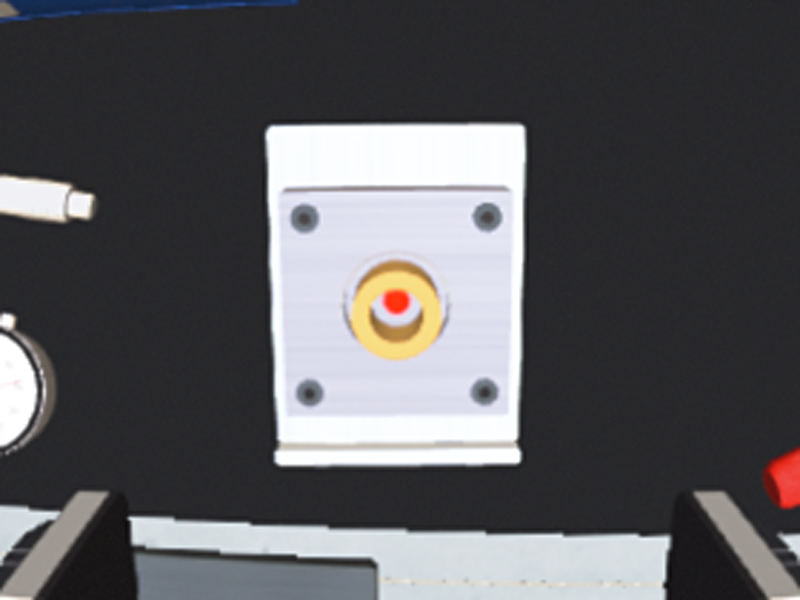

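Run:
```python
from h import *
c=Cam('wrist',get_obs());S,T=Cam('side'),Cam('top')
f=lambda L,o:np.array(o)+np.array(L)*.35
scr=np.array([[1,1],[1,-1],[-1,1],[-1,-1]])
wp=f([(304,218),(487,216),(309,392),(484,391),(282,187),(512,187),(286,415),(510,415),(397,301)],(144,82))
sp=f([(290,375),(328,424),(221,424),(257,469)],(170,100));tp=f([(523,352),(588,348),(526,416),(592,412)],(120,110))
def model(p,h):
    D=dieR(p[3]);L=np.vstack([np.c_[scr*h,[0]*4],np.c_[scr*40,[0]*4],[[0,0,-10]]]);return p[:3]+L@D.T
def res(p,w=1,s=.5):
    X=model(p,p[4])
    return np.r_[((c.proj(X)-wp)*w).ravel(),((S.proj(X[:4])-sp)*s).ravel(),((T.proj(X[:4])-tp)*s).ravel()]
for w,s in((1,.5),(1,0),(1e-3,1)):
    r=least_squares(res,[444,-198,81,2,31],args=(w,s));print(w,s,r.x.round(2));
    if s==.5: print(r.fun.round(1).tolist())
r=least_squares(res,[444,-198,81,2,31]);p=r.x;D=dieR(p[3])
# bush top centre in wrist, on plane 16 above top
u=f([(396,310)],(144,82))[0];v=c.ray(u);n=D[:,2];P=p[:3]+16*n
X=c.o+v*((P-c.o)@n)/(v@n);print('bush top offset in die frame',(D.T@(X-p[:3])).round(1))
```

```text
1 0.5 [ 442.97 -196.62   79.73    2.24   30.89]
[0.4, -0.7, 0.3, -0.3, 0.3, -0.4, 0.3, -0.3, -1.4, 1.0, 1.0, 0.6, -0.3, 0.1, -0.2, -0.2, -0.0, -0.8, -1.3, 1.3, -0.9, 0.2, -1.2, -0.1, -0.8, -0.0, -0.1, -0.2, -0.0, -0.2, -0.0, -0.2, -0.2, -0.1]
1 0 [ 442.94 -196.58   78.62    2.24   30.97]
0.001 1 [ 444.97 -198.13   81.33    2.01   31.28]
bush top offset in die frame [ 1.6  0.2 16. ]
```

```bash
cat >> h.py <<'E'
C=np.array([443,-196.7,79.8]);D=dieR(2.24);n=D[:,2];TE=EU(toolR(D,1))
def st(m=''):
    o=get_obs();print(m,'t',round(o['t'],2),'tcp',o['tcp_pos'].round(1),'F',o['wrist_force'].round(1),'w',round(o['grip_width'],1),'gf',round(o['grip_force'],1));return o
E
python3 - <<'E'
from h import *
B=C+D[:,0]*1
grip(52,40)
move_l(B+40*n,TE,200);st()
move_l(B+4*n,TE,80);wait(.2);st('down')
grip(20,45);wait(.2);o=st('gripped')
if 27<o['grip_width']<33:
    move_l(B+50*n,TE,60);wait(.2);st('up')
c,I=shot('w2.png')
cv2.imwrite('pics/w2.png',cv2.resize(I[100:,:,::-1],(800,457)))
E
```

```text
t 5.3 tcp [ 434.2 -197.5  119.5] F [ 0.5 -0.7  1. ] w 52.3 gf 0.0
down t 6.1 tcp [ 443.4 -197.1   84.7] F [-0.9  0.3  0.8] w 52.3 gf 0.0
gripped t 6.64 tcp [ 443.2 -197.    84.5] F [-3.7  0.8  6.6] w 27.8 gf 44.2
up t 7.76 tcp [ 430.8 -196.9  127.8] F [-0.7 -0.   0. ] w 27.5 gf 44.3
```

View pics/w2.png

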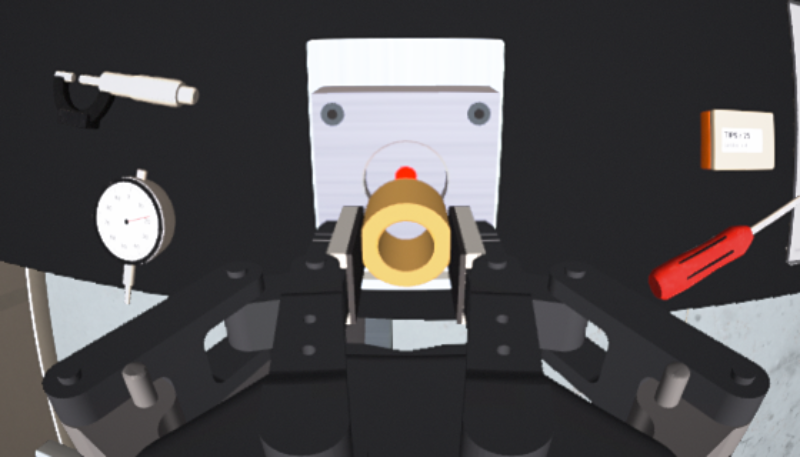

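Run:
```python
from h import *
o=get_obs();c=Cam('wrist',o);TR=RM(o['ee_rot']);tp=o['tcp_pos']
w=lambda L:c.proj(tp+np.atleast_2d(L)@TR.T)
a=np.linspace(0,2*np.pi,73)
def ring(dx,z,tilt,r=15):
    M=Ro.from_euler('y',tilt,degrees=True).as_matrix()
    return w(np.array([dx,0,0])+(np.c_[r*np.cos(a),r*np.sin(a),0*a+z])@M.T)
for zt in(-11,-14):
  for dx in(-2,0,2):
   for t in(-5,0,5):
    top=ring(dx,zt,t);bot=ring(dx,zt+26,t);inn=ring(dx,zt,t,10)
    g=lambda P:(np.array([P[:,1].min(),P[:,1].max()])-100)/.7
    print(zt,dx,t,'top v',g(top).round(0),'u',((np.ptp(top[:,0]))/.7).round(0),'bot vmin',g(bot)[0].round(0))
print('dot pred',c.proj(C-10*n), 'seen',[405*.7,100+174*.7])
R=regions_of('spot','wrist')[:1]+regions_of('bush','wrist')[:1];print([(r['extent'],r['score']) for r in R])
```

```text
-11 -2 -5 top v [200. 289.] u 96.0 bot vmin 180.0
-11 -2 0 top v [205. 290.] u 96.0 bot vmin 178.0
-11 -2 5 top v [210. 290.] u 95.0 bot vmin 176.0
-11 0 -5 top v [194. 284.] u 96.0 bot vmin 175.0
-11 0 0 top v [199. 284.] u 96.0 bot vmin 173.0
-11 0 5 top v [203. 285.] u 96.0 bot vmin 170.0
-11 2 -5 top v [188. 278.] u 97.0 bot vmin 170.0
-11 2 0 top v [192. 279.] u 97.0 bot vmin 167.0
-11 2 5 top v [197. 279.] u 96.0 bot vmin 165.0
-14 -2 -5 top v [203. 293.] u 98.0 bot vmin 182.0
-14 -2 0 top v [209. 294.] u 97.0 bot vmin 181.0
-14 -2 5 top v [214. 295.] u 97.0 bot vmin 179.0
-14 0 -5 top v [197. 288.] u 98.0 bot vmin 177.0
-14 0 0 top v [202. 289.] u 98.0 bot vmin 175.0
-14 0 5 top v [208. 290.] u 98.0 bot vmin 174.0
-14 2 -5 top v [191. 283.] u 99.0 bot vmin 172.0
-14 2 0 top v [196. 284.] u 98.0 bot vmin 170.0
-14 2 5 top v [202. 285.] u 98.0 bot vmin 168.0
dot pred [[284.90086312 222.99943855]] seen [283.5, 221.8]
[([283.5, 215.7, 134.7, 109.0], 0.6), ([286.3, 264.8, 59.4, 75.5], 0.86)]
```

Run:
```python
from h import *
move_l(get_obs()['tcp_pos']+[0,0,60],None,200)
goto([667,-14,110],down(90));o=st('above')
move_l([667,-14,24],down(90),120);wait(.3);o=st('low');f0=o['wrist_force'][2]
z=24
while z>12:
    z-=.7;move_l([667,-14,z],None,15);o=get_obs()
    if o['wrist_force'][2]-f0>5: break
wait(.3);st('contact %.1f'%z)
grip(48,20);wait(.3);st('open')
move_l([667,-14,120],None,150);wait(.2)
c,I=shot('w3.png');cv2.imwrite('pics/w3.png',I[:,:,::-1]);st()
for nme in('bush','probe','holder'): print(nme,[(np.round(d['extent'],1),round(d['score'],2)) for d in regions_of(nme,'wrist')[:2]])
```

```text
above t 9.55 tcp [666.  -14.8 109.2] F [ 0.9  0.8 -0.8] w 27.7 gf 44.4
low t 10.72 tcp [667.6 -14.   24.9] F [-0.5  0.1 -0.3] w 27.4 gf 44.4
contact 16.3 t 13.77 tcp [667.2 -14.   17.3] F [-2.1  0.9  5. ] w 27.6 gf 45.0
open t 14.4 tcp [667.  -14.   16.2] F [ 1.2 -0.3  0.4] w 47.8 gf 0.0
 t 15.49 tcp [666.  -13.9 118.4] F [-0.1  0.9  0.8] w 48.0 gf 0.0
bush [(array([286.7, 209.4,  36. ,  43.6]), 0.87), (array([ 80.7, 185.8,  44.1, 136.2]), 0.21)]
probe [(array([288.4, 189.6, 260.6, 327.4]), 0.37)]
holder []
```

View pics/w3.png

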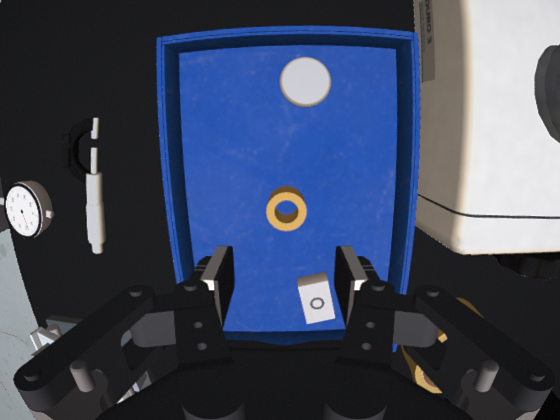

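Run:
```python
from h import *
goto([460,170,230],down(0));wait(.3);st()
P=np.array([487,239.5,120.])
V=[]
c,I=shot('p1.png');print(c.o.round(0),c.proj(P));print([(np.round(d['extent'],1),round(d['score'],2)) for m in('probe','holder') for d in regions_of(m,'wrist')[:1]])
u,v=np.maximum(c.proj(P)[0].astype(int)-[70,80],0);print('off',u,v);V.append(cv2.resize(I[v:v+160,u:u+140,::-1],(400,457),interpolation=2))
goto([487,239.5,235],down(0));wait(.3);st()
c,I=shot('p2.png');print(c.o.round(0),c.proj(P));print([(np.round(d['extent'],1),round(d['score'],2)) for m in('probe','holder') for d in regions_of(m,'wrist')[:1]])
u,v=np.maximum(c.proj(P)[0].astype(int)-[70,80],0);print('off',u,v);V.append(cv2.resize(I[v:v+160,u:u+140,::-1],(400,457),interpolation=2))
cv2.imwrite('pics/p12.png',np.hstack(V))
```

```text
t 17.61 tcp [460.2 169.8 229.8] F [ 0.1 -0.   0.6] w 48.1 gf 0.0
[525. 170. 371.] [[196.89719518 170.81120401]]
[(array([196.5, 172.9,  61.8,  54. ]), 0.8), (array([433.4,  48.4, 205.5,  94. ]), 0.66)]
off 126 90
 t 18.46 tcp [486.7 238.7 234.9] F [1.1 0.2 0. ] w 47.7 gf 0.0
[552. 239. 376.] [[283.28730028 201.38592898]]
[(array([281.3, 201. ,  40.6,  57.6]), 0.57), (array([280.9, 185.3,  88.2,  92.2]), 0.64)]
off 213 121
```

View pics/p12.png

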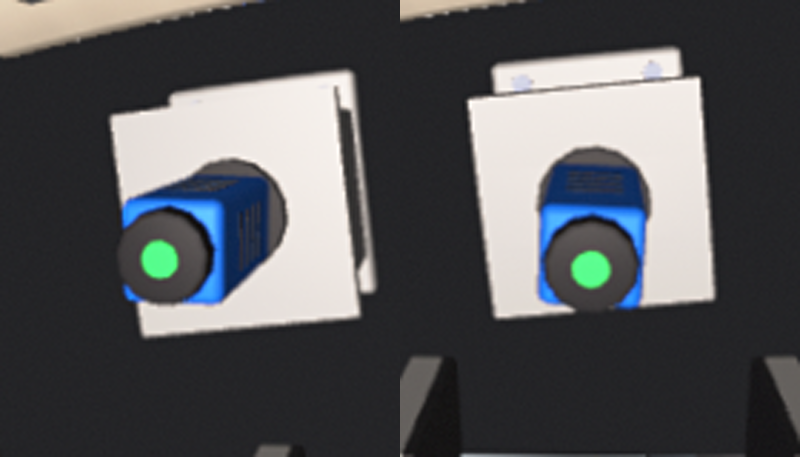

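Run:
```python
from h import *
o1=dict(tcp_pos=np.array([460.2,169.8,229.8]),ee_rot=[180,0,0])
o2=get_obs();print(o2['ee_rot'].round(2))
c1,c2=Cam('wrist',o1),Cam('wrist',o2)
k=140/400
u1=np.array([126,90])+k*np.array([(126,199),(223,199),(160,259),(268,178)])
u2=np.array([213,121])+k*np.array([(141,205),(243,204),(243,304),(140,305),(191,269),(147,165),(237,165)])
# corners: image left=+y, up=+x
def W(p,L):
    R=RM([0,0,p[2]]);return np.r_[p[:2],0]+np.array(L)@R.T
def res(p):
    a=c1.proj(W(p,[(14,14,145),(14,-14,145),(0,0,154),(14,-14,81)]))-u1
    b=c2.proj(W(p,[(14,14,145),(14,-14,145),(-14,-14,145),(-14,14,145),(0,0,154),(14,14,81),(14,-14,81)]))-u2
    return np.r_[a.ravel(),b.ravel()]
r=least_squares(res,[487,239,0],loss='soft_l1');print(r.x.round(2),res(r.x).round(1).tolist())
I=cv2.imread('pics/p2.png');print(c2.proj(W(r.x,[(0,0,154)])))
# plate
q=np.array([213,121])+k*np.array([(68,99),(300,77),(314,299),(94,318)])
P=np.array([c2.onz(u,75) for u in q]);print('plate',P.round(1).tolist(),P.mean(0).round(1))
```

```text
[-1.8e+02 -1.0e-02 -4.0e-02]
[485.59 241.92  -1.25] [-3.6, -0.4, -1.0, -0.7, -0.6, -0.2, 0.3, -1.7, -0.8, 0.2, 1.9, 1.4, 0.6, 2.7, -0.5, 1.5, 0.4, 0.1, 1.7, -1.0, 0.6, -0.4]
[[280.25960733 215.28475539]]
plate [[520.0, 283.3, 75.0], [527.1, 207.7, 75.0], [451.4, 201.1, 75.0], [444.5, 276.8, 75.0]] [485.8 242.2  75. ]
```

Run:
```python
from h import *
p=[485.7,242.0];e=down(-1)
grip(60,70)
move_l([*p,160],e,150)
move_l([*p,94.5],e,80);wait(.2);st('at')
grip(20,70);wait(.3);o=st('grip')
if 22<o['grip_width']<32:
    f0=o['wrist_force'];move_l([*p,170],e,90);wait(.3);o=st('up');print((o['wrist_force']-f0).round(1))
    goto(C+(-10+81.3+60)*n,TE);wait(.3);st('over die')
    move_l(C+(-10+81.3+18)*n,TE,80);wait(.4);st('18 above')
    c,I=shot('d1.png');print(c.proj(C-10*n),c.proj(C+8*n))
    cv2.imwrite('pics/d1c.png',cv2.resize(I[130:340,144:424,::-1],(800,600),interpolation=2))
```

```text
at t 20.7 tcp [486.3 242.2  95.3] F [-0.2  0.1 -0.4] w 59.8 gf 0.0
grip t 21.39 tcp [486.1 242.1  95. ] F [-0.2 -0.6  2.3] w 27.2 gf 68.7
up t 22.68 tcp [485.4 241.9 169.4] F [ 0.6 -0.3 -2.4] w 27.2 gf 68.4
[ 0.8  0.3 -4.7]
over die t 24.63 tcp [ 409.3 -197.6  206.5] F [-0.1 -0.1 -2.9] w 27.3 gf 68.4
18 above t 25.71 tcp [ 420.  -197.8  166.4] F [-0.5  0.3 -2.1] w 27.5 gf 68.4
[[284.07880388 206.43192091]] [[284.1119699 212.9588622]]
```

View pics/d1c.png

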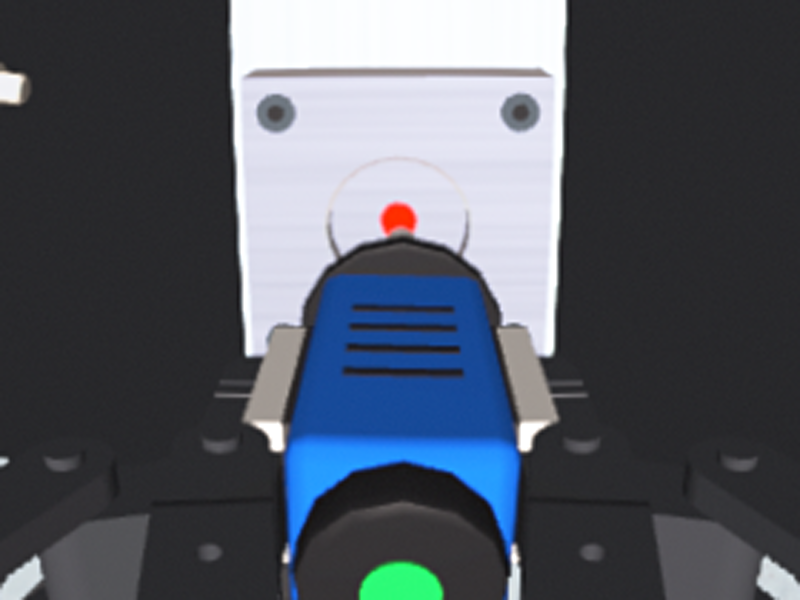

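Run:
```python
from h import *
c=Cam('wrist',get_obs());I=cv2.imread('pics/d1.png')
o=get_obs();TR=RM(o['ee_rot'])
a=np.linspace(0,2*np.pi,9)[:-1]
tip=o['tcp_pos']+TR[:,2]*81.3
print('tool tip in die frame',(D.T@(tip-(C-10*n))).round(2),'axis in die',(D.T@TR[:,2]).round(4))
F=tip+4*np.c_[np.cos(a),np.sin(a),0*a]@TR.T
print('tip far edge',c.proj(F)[:,:].round(1).tolist())
print('dot far edge',c.proj(C-10*n+5*np.c_[np.cos(a),np.sin(a),0*a]@D.T).round(1).tolist())
hsv=cv2.cvtColor(I,40);m=((hsv[...,1]>150)&((hsv[...,0]<8)|(hsv[...,0]>172))&(hsv[...,2]>120));m[:190]=0;m[230:]=0;m[:,:260]=0;m[:,310:]=0
ys,xs=np.nonzero(m);print('red',xs.min(),xs.max(),xs.mean(),ys.min(),ys.max())
cv2.imwrite('pics/z.png',cv2.resize(I[190:225,260:310],(800,560),interpolation=cv2.INTER_NEAREST))
```

```text
tool tip in die frame [ 0.19 -0.16 18.25] axis in die [ 4.e-04 -4.e-04 -1.e+00]
tip far edge [[284.4, 207.3], [288.4, 208.9], [290.0, 212.8], [288.4, 216.6], [284.4, 218.1], [280.5, 216.5], [278.8, 212.8], [280.5, 208.9]]
dot far edge [[284.2, 200.1], [279.5, 201.9], [277.6, 206.4], [279.6, 210.8], [284.2, 212.6], [288.7, 210.8], [290.7, 206.4], [288.8, 201.9]]
red 278 288 282.8953488372093 201 211
```

View pics/z.png

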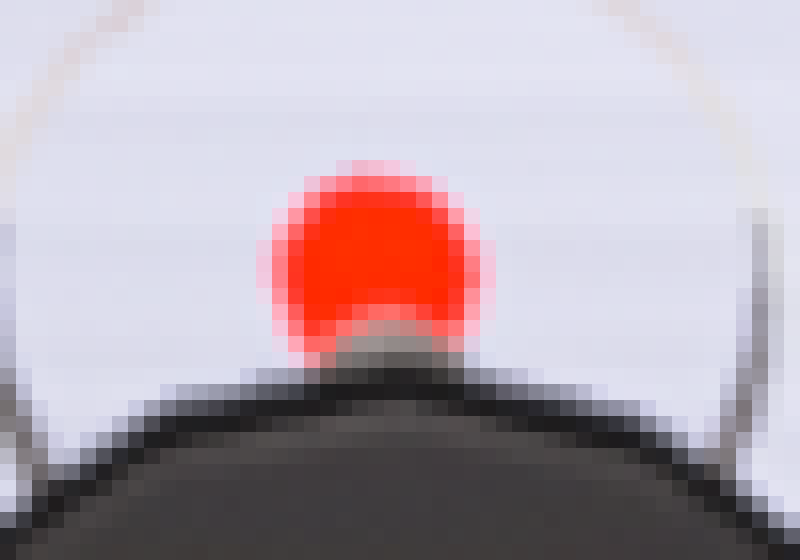

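Run:
```python
from h import *
o=get_obs();c=Cam('wrist',o);TR=RM(o['ee_rot']);I=cv2.imread('pics/d1.png')
w=lambda L:c.proj(o['tcp_pos']+np.atleast_2d(L)@TR.T)
print('pred collar far bottom/top, handle far bottom, handle far top, cap far, green ctr, tip far')
for dx in(0,-2):
  for t in(0,1.5):
    M=Ro.from_euler('y',t,degrees=True).as_matrix()
    L=np.array([(19,0,19.3),(19,0,13.3),(14,0,13.3),(14,0,-50.7),(14,0,-59.7),(0,0,-59.7),(4,0,81.3)])
    print(dx,t,w(L@M.T+[dx,0,0])[:,1].round(1))
col=I[:,284].astype(int)
for v in range(198,350): print(v,col[v].tolist(),end=' ') if v<232 or 270<v else 0
```

```text
pred collar far bottom/top, handle far bottom, handle far top, cap far, green ctr, tip far
0 0 [210.8 214.1 223.7 286.3 301.1 338.3 207.3]
0 1.5 [210.1 213.7 223.3 290.4 306.2 342.1 204.5]
-2 0 [214.5 218.  227.5 291.7 306.8 343.2 210.1]
-2 1.5 [213.9 217.6 227.1 295.8 311.8 346.8 207.2]
198 [238, 222, 221] 199 [240, 224, 223] 200 [223, 200, 244] 201 [128, 120, 255] 202 [32, 53, 255] 203 [0, 46, 255] 204 [0, 47, 255] 205 [1, 48, 255] 206 [0, 45, 255] 207 [0, 45, 255] 208 [25, 53, 255] 209 [106, 111, 255] 210 [139, 141, 188] 211 [136, 138, 146] 212 [87, 88, 93] 213 [36, 36, 37] 214 [32, 31, 33] 215 [71, 70, 75] 216 [77, 76, 81] 217 [68, 66, 70] 218 [63, 62, 66] 219 [63, 60, 65] 220 [62, 61, 64] 221 [61, 60, 63] 222 [62, 60, 63] 223 [61, 59, 62] 224 [58, 60, 64] 225 [65, 61, 62] 226 [114, 67, 45] 227 [142, 71, 26] 228 [147, 71, 20] 229 [148, 71, 21] 230 [147, 71, 21] 231 [147, 71, 20] 271 [153, 74, 24] 272 [153, 74, 24] 273 [153, 74, 24] 274 [153, 74, 22] 275 [153, 74, 22] 276 [153, 74, 22] 277 [153, 74, 23] 278 [153, 74, 23] 279 [153, 73, 23] 280 [153, 73, 23] 281 [155, 75, 23] 282 [1
[... 503 characters left out ...]
 311 [53, 52, 56] 312 [56, 54, 57] 313 [55, 54, 56] 314 [55, 54, 55] 315 [55, 53, 54] 316 [54, 52, 55] 317 [54, 52, 54] 318 [54, 52, 55] 319 [54, 52, 55] 320 [55, 52, 55] 321 [53, 51, 54] 322 [54, 53, 55] 323 [54, 52, 55] 324 [55, 52, 56] 325 [53, 57, 54] 326 [58, 117, 45] 327 [95, 235, 37] 328 [120, 255, 43] 329 [120, 252, 44] 330 [120, 252, 43] 331 [120, 252, 45] 332 [120, 251, 45] 333 [120, 251, 44] 334 [119, 251, 45] 335 [119, 251, 45] 336 [120, 251, 43] 337 [119, 251, 44] 338 [119, 251, 44] 339 [118, 251, 42] 340 [119, 251, 44] 341 [117, 251, 40] 342 [119, 251, 42] 343 [120, 253, 45] 344 [118, 255, 44] 345 [81, 195, 41] 346 [46, 67, 43] 347 [45, 38, 42] 348 [38, 36, 36] 349 [29, 28, 28]
```

Run:
```python
from h import *
G=C+1.9*D[:,0]+.7*D[:,1]
def at(h): return G+(-10+81.3+h)*n
def F(k=12):
    L=[]
    for _ in range(k): wait(.02);L.append(get_obs()['wrist_force']@n)
    return np.mean(L)
move_l(at(12),TE,40);wait(.3);b=[F()]
move_l(at(7),TE,40);wait(.3);b.append(F());print('base',np.round(b,2));b0=np.mean(b)
h=7.;H=[]
while h>-9:
    h-=1;move_l(at(h),TE,10);wait(.1);f=F(8)-b0
    o=get_obs();a=(o['tcp_pos']-C)@n-71.3
    H.append((h,round(a,1),round(f,2)))
    if f>3.6: break
print(H);st()
c,I=shot('d2.png');cv2.imwrite('pics/d2c.png',cv2.resize(I[180:240,244:324,::-1],(800,600),interpolation=2))
```

```text
base [-2.47 -2.82]
[(6.0, np.float64(6.0), np.float64(-0.1)), (5.0, np.float64(5.0), np.float64(0.17)), (4.0, np.float64(4.0), np.float64(-0.11)), (3.0, np.float64(3.0), np.float64(-0.06)), (2.0, np.float64(2.0), np.float64(-0.12)), (1.0, np.float64(1.0), np.float64(0.05)), (0.0, np.float64(0.2), np.float64(1.79)), (-1.0, np.float64(-0.9), np.float64(1.82)), (-2.0, np.float64(-1.9), np.float64(2.52)), (-3.0, np.float64(-2.9), np.float64(3.55)), (-4.0, np.float64(-3.9), np.float64(3.57)), (-5.0, np.float64(-4.9), np.float64(4.7))]
 t 33.14 tcp [ 427.7 -196.7  144.4] F [ 0.4 -1.1  1.9] w 27.5 gf 68.7
```

View pics/d2c.png

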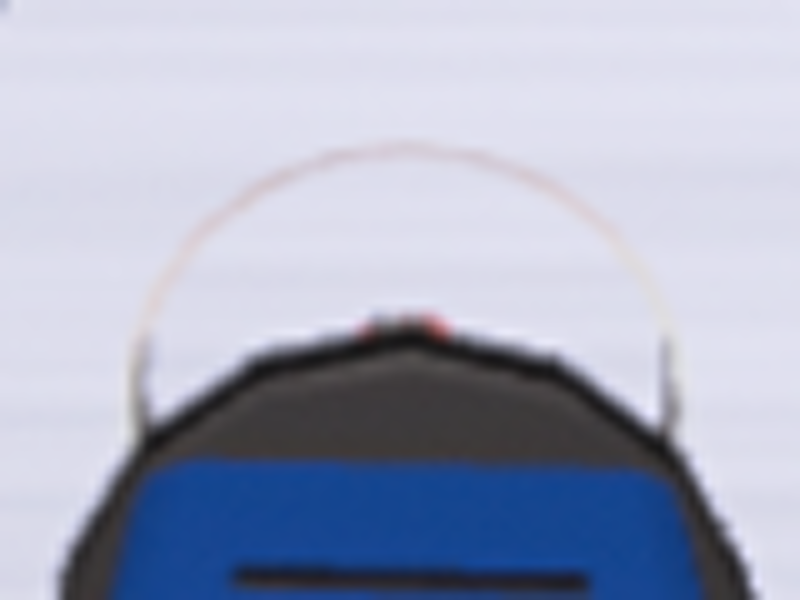

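Run:
```python
from h import *
o=get_obs();c=Cam('wrist',o)
z=lambda X:((c.proj(X)[0]-[244,180])*10).round(0)
for dx in(0,1): 
    Q=C+dx*D[:,0]+.5*D[:,1]
    x=D[:,0];y=D[:,1]
    print(dx,'rim far',z(Q+18.5*x),'rim y',z(Q+18.5*y),z(Q-18.5*y),'dot far',z(Q-10*n+5*x),'foot-far if centred',z(Q-10*n+4*x),'dot L/R',z(Q-10*n+5*y),z(Q-10*n-5*y))
    for e in(0,1,2): print('  half-width of dot chord at foot far, e',e,np.sqrt(max(0,25-(4+e)**2)))
I=cv2.imread('pics/d2.png')
for v in range(209,216): print(v,[tuple(p) for p in I[v,278:291].tolist()])
```

```text
0 rim far [406. 149.] rim y [131. 418.] [681. 418.] dot far [406. 306.] foot-far if centred [406. 320.] dot L/R [334. 375.] [477. 375.]
  half-width of dot chord at foot far, e 0 3.0
  half-width of dot chord at foot far, e 1 0.0
  half-width of dot chord at foot far, e 2 0.0
1 rim far [406. 135.] rim y [130. 404.] [681. 404.] dot far [406. 292.] foot-far if centred [406. 306.] dot L/R [334. 361.] [477. 361.]
  half-width of dot chord at foot far, e 0 3.0
  half-width of dot chord at foot far, e 1 0.0
  half-width of dot chord at foot far, e 2 0.0
209 [(235, 220, 220), (235, 220, 220), (235, 220, 220), (235, 220, 220), (237, 221, 221), (237, 221, 221), (237, 222, 221), (237, 221, 220), (237, 222, 221), (237, 221, 220), (237, 221, 220), (236, 220, 220), (236, 220, 220)]
210 [(235, 220, 219), (236, 221, 220), (237, 221, 221), (236, 221, 219), (237, 221, 220), (238, 222, 222), (237, 221, 220), (238, 221, 220), (237, 220, 221), (236, 220, 220), (237, 221, 220), (236, 221, 219), (236, 220, 220)]
211 [(237, 221, 221), (238, 222, 222), (236, 218, 219), (210, 186, 186), (204, 185, 186), (206
[... 226 characters left out ...]
, 113, 118), (93, 89, 103), (93, 89, 101), (95, 91, 122), (123, 116, 169), (178, 163, 210), (230, 208, 223), (239, 223, 223)]
213 [(170, 150, 150), (138, 123, 137), (88, 80, 107), (55, 53, 71), (50, 49, 54), (44, 43, 45), (34, 33, 36), (32, 31, 34), (38, 38, 50), (54, 54, 93), (92, 86, 129), (147, 133, 145), (168, 151, 151)]
214 [(69, 61, 61), (44, 40, 43), (29, 27, 35), (24, 24, 29), (28, 28, 28), (28, 26, 28), (29, 29, 30), (31, 29, 31), (28, 27, 29), (27, 27, 33), (32, 30, 42), (55, 50, 53), (67, 61, 61)]
215 [(28, 28, 29), (29, 29, 28), (34, 34, 36), (43, 43, 45), (56, 56, 58), (62, 61, 64), (68, 69, 72), (70, 71, 75), (58, 59, 61), (47, 46, 48), (38, 38, 39), (33, 32, 34), (29, 29, 30)]
```

Run:
```python
from h import *
G=C+1.9*D[:,0]+.7*D[:,1]
move_l(G+(-10+81.3-5.6)*n,TE,5);wait(.6)
L=[]
for _ in range(25): wait(.02);L.append(get_obs()['wrist_force']@n)
print(np.mean(L)+2.65);o=st();print((D.T@(o['tcp_pos']-C)).round(2),np.abs(o['qvel']).max())
T=Cam('top');get_image('top');print([(m,np.round(regions_of(m,'top')[0]['extent'],0)) for m in('knob_part','spacer','bush')])
sign_off()
```

```text
4.83684807068207
 t 34.48 tcp [ 427.9 -196.7  143.8] F [-0.6 -1.2  2.1] w 27.3 gf 68.8
[ 1.99  0.63 65.75] 0.1176349900341745Traceback (most recent call last):
  File "<stdin>", line 7, in <module>
IndexError: list index out of range
```

```bash
python3 -c "
from station import *
print(sign_off())"
```

```text
the job is handed in; nothing more can be done
None
```

The job is handed in: the bush stands upright in the middle of the blue tray, and the probe is holding its tip on the red dot at about 4.8 N, roughly half way in. By the wrist camera the tip is within about 1 mm of the dot's centre, and the probe may be tilted about 1° in the gripper, which I left. The last check of the tray parts failed, but the picture taken after the bush was released showed the knob and spacer in place.

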